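# Pin and clamp the lattice cutter's end block

## Robot

A 6-joint arm with a two-finger parallel gripper is mounted at the origin on the work surface. World frame = base frame: x ahead of the robot, y to its left, z up, the work surface at z = 0. Lengths are in m, angles in degrees, forces in N, time in s.
With the tool pointing down it reaches from about 0.35 to 0.875 m from the base axis. Payload 4.2 kg.
Tool frame: the origin (TCP) lies midway between the tips of the shut fingers; the grasp point (between the pads) lies 19 mm behind it; z points along the fingers, y is the line along which they close (so a half turn about z gives the same grasp; the last joint's range is limited). The gripper opens to 87 mm and grips with 3 to 60 N. Pads are 19 mm wide; open, the fingers measure 117 mm over their backs; the gripper's body (75 mm by 190 mm) begins 51 mm behind the grasp point.
Start: joints at [-58.35, 22.042, 0.453, 0, -68.411, -14.817], TCP at [0.181, -0.598, 0.223] pointing down, gripper open.
Joint ranges: [-179.83, 179.83], [-69.29, 118.12], [-61.27, 80.66], [-181.25, 117.63], [-171.15, -9.14], [-177.46, 177.46]. Speed limits (degrees/s): [159.86, 159.86, 180, 180, 180, 180].

## Interface

Orientations are given as a 3x3 rotation matrix whose columns are the frame's x, y, z axes.
In Python, from station import r, cams gives the robot as it stands.
- The arm moves only by the tool play_rows, never from a script. Its argument "commands" is text: rows parted by semicolons, each of 6 numbers parted by spaces: the shift along the world's x, y, z normalised to -1 to 1, where 1 is 30 mm, then the turn, a rotation vector about the world's x, y, z normalised to -1 to 1, where 1 is 0.15 rad. A call has 1 to 20 rows; each row shifts and turns the commanded pose from where the row before left it; what a row does not reach is not made up. A row lasts 1/10 s, in which the tool goes at most 50 mm and 8.59 degrees, less where a joint would pass 70% of its speed; a pose out of reach is approached as far as the arm can. A call with a number of a shift or a turn outside -1 to 1 is refused whole. A call with a gripper value outside its range is refused whole. "grip" is the finger opening in mm, from 0 to 87, set as the call begins (left out, the last holds). The fingers move at their own pace and stop on an object; the grip force is fixed at half the most. Time passes only in rows, so rows that do not move let the fingers close. It gives the time, the measured TCP pose, the force, the opening and the grip force at its end, in the units of the state.
- r.sense(): the state, without advancing time (a new reading comes with each control period).
- cams.capture(name): name is "scene" or "top" or "wrist"; returns (picture, depth): 384x512x3 uint8, blue, green, red; 384x512 float32, m along the optical axis (not along the pixel's ray), 0 where there is no reading.
- cams.camera_info(name): a dict with "mtx" (3x3 intrinsics, pixels), "k1" (the pictures are not rectified: a ray, as slopes to the right and down, at radius r is drawn at 1 + k1 r^2 times it, then the intrinsics apply), "R" (3x3) and "t" (3): a world point X has camera coordinates R X + t. Camera axes: x right, y down, z forward; pixel columns grow to the right and rows downward; lengths in m; the calibration is good to about 2 mm. A picture is of the moment at which its call begins: read the wrist's pose just before it. camera_info takes no time and is no camera call; for the wrist camera it gives the pose at the moment of the call.
- r.finish_job(): hands the job in; it is judged then, once.
The state is a dict: "time_s": time; "joints": joint angles; "joint_velocities": joint speeds; "effort": joint torques, N m; "tcp_pos": TCP position; "ee_rot": TCP orientation; "wrist_force": force on the tool from outside, world axes, zero at the start; "moment": the same for the moment, N m; "gripper_width": opening from 0.0 (shut) to 1.0 (fully open); "gripper_force": force on a finger pad.
Only numpy, scipy, OpenCV 4.12 (cv2) and the standard library are available. Lean on these libraries where they do the work, as an engineer would, in place of code of your own. Each camera call takes 0.05 s, during which the arm holds its last target. There are 200 camera calls.

## Task

First drop the two brass pins from the blue tray, one into each bore of the beech block, right down to the bottom. Then pump the clamp's orange trigger until the orange spring nose pushes the block against the fixed jaw and is pressed about half way into the moving jaw, never nearly all the way, and finish while still holding the trigger squeezed like that. Work the jaw only by the trigger, and leave everything else where it is.

Things in the scene. Friction and masses are not known exactly. Their poses are not given: they have to be found in the camera images.
- clamp: Ratchet bar clamp fixed to the table; base plate 360 x 100 x 12 mm. Origin on the table; x runs along the bar from the upright pistol grip (x = -130 mm) to the black fixed jaw (face x = 100.5 mm, top 52 mm up). Side rails, tops 26 mm up, guide the block. Grip: fixed black post and, on its +x side, the orange trigger, above a housing 100 mm high (x -163 to -97 mm). The rest is under 60 mm high.
- grip_post (a point): Point on the rear (-x) face of the fixed black grip post, at the height where the hand squeezes, 143 mm above the table, on the clamp's middle line. The post is 12 mm thick (along the clamp's x) and 24 mm wide, its top 168 mm above the table.
- trigger_front (a point): Front (+x) face of the orange trigger blade (12 mm thick, 22 wide, top 166 mm up) at squeezing height, about 143 mm up. Along clamp x it is 45 mm from grip_post at rest, 29 mm fully squeezed. Straddle post and blade from above, fingers closing along clamp x, centred 14.5 mm in front of grip_post (middle of the squeezed grip; this needs a 62 mm opening), and squeeze blade towards post.
- trigger (a joint): Trigger angle, rad: 0 at rest, 0.30 fully squeezed. A spring returns it when let go (3 N at the blade at rest, 5.5 N squeezed). Between pumps let it go right back to 0, so that the pawl picks up the next teeth (6 mm pitch). The bar moves 0.87 mm per mm of blade travel; blade force is about 0.9 times the force on the bar, plus the spring.
- trigger_blade: The orange blade of the trigger that the fingers squeeze; origin on the trigger's pivot, 88 mm above the table at clamp x = -130 mm; at rest it leans 0.15 rad towards the fixed jaw.
- bar (a joint): Travel of the toothed bar and moving jaw along clamp +x, m: 0 to 0.075, starts at 0.001 to 0.016; the nose meets the seated block at about 0.0365. A full pump adds 9 to 15 mm, mostly 12. A friction brake of about 4 N keeps it in place while the trigger goes back; a larger push of the nose spring slides it back once the trigger is let go, so the last squeeze must be held.
- moving_jaw: The black moving jaw on the front of the bar, 14 mm thick, 50 mm wide, 16 to 56 mm above the table; do not push it with the fingers. Origin 36 mm under its middle.
- nose (a joint): How far the orange spring nose is pressed into the moving jaw, m: 0 free (14 mm of its orange rod show between the jaw's steel collar and the nose's 4 mm thick disc), 0.014 all the way in (disc on the collar). Spring 1.5 N per mm. About half way is 0.007 (0.004 to 0.010 is right, above 0.012 crushes).
- nose_face (a point): Centre of the front face of the orange nose (disc of 28 mm diameter) that meets the block, 36 mm above the table; moves with bar and nose. At bar = 0 and nose = 0 it lies at clamp x = -36 mm.
- block: Loose beech block, 100 (its x, along the clamp) x 64 x 42 mm, 0.25 kg, on the 12 mm base plate between the jaws, 0.5 to 5 mm short of the fixed jaw. Origin: centre of its underside; at clamp x = 50.5 mm when pressed on the fixed jaw. Two blind bores from above, 19 mm diameter, 28 mm deep (floor 14 mm above the underside), 26 mm either side of the centre along x. It may slide a little.
- block_hole0 (a point): Centre of the mouth of the bore on the nose side (-x), at the block's top face.
- block_hole1 (a point): Centre of the mouth of the bore on the fixed jaw side (+x), at the block's top face.
- tray: Fixed blue parts tray, 130 x 190 mm (its x, y), walls 4 mm thick and 18 mm high, floor 4 mm thick; origin centre of its underside. The two pins and a steel bush stand in it in a row along its y, about 57 mm apart, in any order.
- pin_a: Loose brass pin, 16 mm diameter, 70 mm long, 0.11 kg, standing upright in the tray; origin centre of its foot, z along the pin. Either pin fits either bore; seated it stands 42 mm out of the block.
- pin_b: The other brass pin, the same.
- bush: Dark steel bush, 32 mm outside diameter, 20 mm high, in the tray; leave it there.
- tart_a: Lattice tart in a foil tin, 124 mm diameter, 26 mm high; leave alone.
- tart_b: Another such tart; leave alone.
- jar: Amber glass jar, 72 mm diameter, 110 mm high; leave alone.
- spice_can: Can, 60 mm diameter, 100 mm high; leave alone.
- brush: Pastry brush lying on the table; leave alone.
- driver: Screwdriver lying on the table; leave alone.
Mind the look-alikes: they are no part of the job. What is shaped like the block but red is not meant.

How it is judged (in metres and radians):
On the way, in this order (a step that is already met when the one before it is completed fails the run):
1. both brass pins stand on the floor of the two bores, one in each, while the nose does not yet press on anything (((horizontal distance between pin_a and block_hole0 below 0.005 m and z of each of pin_a, pin_b in the frame of block below 0.018 m and angle between each of pin_a, pin_b's own z axis and vertical below 0.15 rad and horizontal distance between pin_b and block_hole1 below 0.005 m) or (horizontal distance between pin_a and block_hole1 below 0.005 m and z of each of pin_a, pin_b in the frame of block below 0.018 m and angle between each of pin_a, pin_b's own z axis and vertical below 0.15 rad and horizontal distance between pin_b and block_hole0 below 0.005 m)) and value of joint nose below 0.001 m), for 0.2 s.
2. the trigger is squeezed and the spring nose is pressed in by the block (value of joint nose above 0.003 m and value of joint trigger above 0.03 rad), for 0.1 s.
At the end, for the whole second after the job is handed in: Both pins upright on the floors of their bores (foot within 4 mm of the floor, 5 mm of the middle), block flat against the fixed jaw (within 2 mm), nose pressed in 4 to 10 mm, bar at rest, fingers still holding the trigger squeezed (over 1 N and 0.03 rad) (((horizontal distance between pin_a and block_hole0 below 0.005 m and z of each of pin_a, pin_b in the frame of block below 0.018 m and angle between each of pin_a, pin_b's own z axis and vertical below 0.15 rad and horizontal distance between pin_b and block_hole1 below 0.005 m) or (horizontal distance between pin_a and block_hole1 below 0.005 m and z of each of pin_a, pin_b in the frame of block below 0.018 m and angle between each of pin_a, pin_b's own z axis and vertical below 0.15 rad and horizontal distance between pin_b and block_hole0 below 0.005 m)) and value of joint nose between 0.004 and 0.01 m and value of joint trigger above 0.03 rad and velocity of joint bar between -0.005 and 0.005 m/s and horizontal distance between nose_face and block below 0.058 m and x of block in the frame of clamp above 0.0485 m and angle between block's own z axis and vertical below 0.06 rad and contact force between the fingers and trigger_blade above 1 N); the arm keeps its last pose, push and grip.
It fails at once if the block is crushed: nose pressed in by more than 12 mm (value of joint nose above 0.012 m).
It fails at once if the fingers push the moving jaw or its nose (contact force between the fingers and moving_jaw above 3 N).
It fails at once if a bystander is pushed more than 40 mm or knocked over ((distance of tart_a from where it was at the start of the episode above 0.04 m or angle between tart_a's own z axis and vertical above 0.7 rad) or (distance of tart_b from where it was at the start of the episode above 0.04 m or angle between tart_b's own z axis and vertical above 0.7 rad) or (distance of jar from where it was at the start of the episode above 0.04 m or angle between jar's own z axis and vertical above 0.7 rad) or (distance of spice_can from where it was at the start of the episode above 0.04 m or angle between spice_can's own z axis and vertical above 0.7 rad) or distance of brush from where it was at the start of the episode above 0.04 m or distance of driver from where it was at the start of the episode above 0.04 m or (distance of bush from where it was at the start of the episode above 0.04 m or angle between bush's own z axis and vertical above 0.7 rad)).
It also fails if it takes over 72 s, if anything falls off the work surface, if the arm or the gripper's body presses on something with over 40 N, if the wrist force passes 120 N, or if a joint passes its speed limit or range.

## Working session

There is one attempt and no reset: what is moved stays moved. The work goes in short steps, Python scripts to look and compute and a tool call to move; the robot and the scene stay as the last step left them, time stands still between calls to the robot, and variables do not carry over. Pictures are saved under pics/ and viewed, at most 10 in all, crops included, and the job is handed in when it is done.

Besides the shell and the picture viewer there is one more tool, called after "Emit:" as name(argument=value, ...) on one line, values as JSON. play_rows: Moves the arm, as the interface text tells. Scaled input: -1 to 1 covers 30 mm each way for a shift and 0.15 rad each way for a turn. Its arguments: {"type":"object","properties":{"commands":{"type":"string"},"grip":{"type":"number"}},"required":["commands"]}

```bash
mkdir -p pics; ls
cat > h.py <<'E'
import numpy as np, cv2
from station import r, cams
def info(n):
    c=cams.camera_info(n); return np.array(c["mtx"]),c["k1"],np.array(c["R"]),np.array(c["t"]).ravel()
def cloud(n,depth):
    K,k1,R,t=info(n); h,w=depth.shape
    u,v=np.meshgrid(np.arange(w,dtype=float),np.arange(h,dtype=float))
    p=cv2.undistortPoints(np.stack([u.ravel(),v.ravel()],1)[:,None],K,np.array([k1,0,0,0.])).reshape(h,w,2)
    X=np.dstack([p[...,0]*depth,p[...,1]*depth,depth])
    return (X-t)@R
def proj(n,X):
    K,k1,R,t=info(n)
    return cv2.projectPoints(np.atleast_2d(np.array(X,float)),cv2.Rodrigues(R)[0],t,K,np.array([k1,0,0,0.]))[0].reshape(-1,2)
E
python3 - <<'E'
from h import *
for n in("scene","top"):
    im,d=cams.capture(n); cv2.imwrite(f"pics/{n}0.png",im); np.savez(f"{n}0.npz",im=im,X=cloud(n,d),d=d)
a=np.hstack([cv2.imread("pics/scene0.png"),cv2.imread("pics/top0.png")])
print(info("top"))
E
```

```text
pics
(array([[408.71363082,   0.        , 258.30851605],
       [  0.        , 408.71363082, 188.98609239],
       [  0.        ,   0.        ,   1.        ]]), -0.07894286415400495, array([[-7.12027091e-03, -9.99973466e-01, -1.53915666e-03],
       [-9.88621980e-01,  7.27070065e-03, -1.50245524e-01],
       [ 1.50252728e-01,  4.51855268e-04, -9.88647517e-01]]), array([-0.03865367,  0.57896125,  1.14534297]))
```

View pics/top0.png

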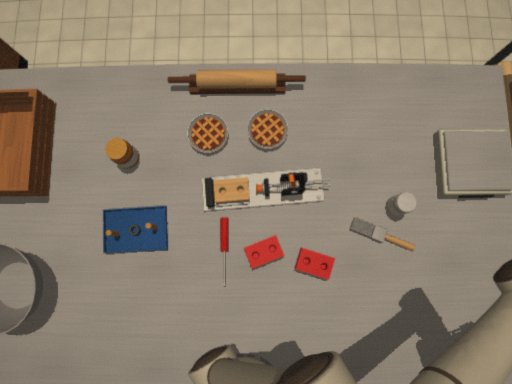

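View pics/scene0.png

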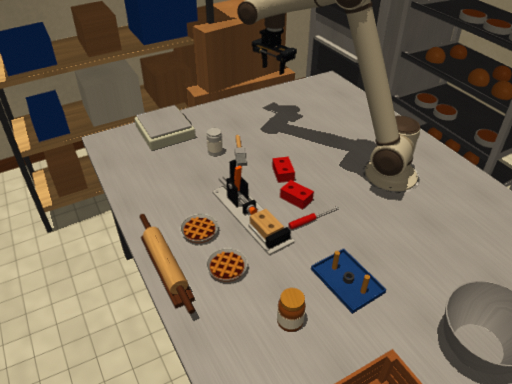

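The top view shows the beech block at (232,190), with the red look-alikes at (264,251) and (315,263). The pins are at (110,233) and (151,226), the bush at (135,230), the fixed jaw at (209,192) and the grip/trigger at (293,183). The rolling pin at (236,80) is also wood-coloured. I choose the beech block between the jaws and the two brass posts, and I'll check them in a close crop.

Run:
```python
from h import *
Z=np.load("top0.npz"); im=Z["im"]; X=Z["X"]
hsv=cv2.cvtColor(im,cv2.COLOR_BGR2HSV); z=X[...,2]
def reg(x0,x1,y0,y1):
    m=np.zeros(z.shape,bool); m[y0:y1,x0:x1]=1; return m
def rect(m,name):
    p=X[m][:,:2].astype(np.float32); print(name,len(p),cv2.minAreaRect(p*1000),"med z",np.median(X[m][:,2]))
cl=reg(195,335,160,220)
rect(cl&(z>.008)&(z<.016)&(hsv[...,1]<60)&(hsv[...,2]>120),"plate")
rect(cl&(abs(z-.054)<.005)&(hsv[...,1]>80)&(reg(205,255,170,210)),"blocktop")
rect(cl&(abs(z-.052)<.006)&(hsv[...,2]<60)&reg(200,217,170,215),"fixjaw")
tr=reg(95,175,200,260)
rect(tr&(hsv[...,0]>95)&(hsv[...,0]<125)&(hsv[...,1]>120)&(abs(z-.018)<.005),"trayrim")
for nm,b in(("pinL",(100,125,220,245)),("pinR",(140,165,215,240))):
    m=reg(*b)&(z>.03); print(nm,m.sum()); 
    m2=m&(z>.068); print(X[m2].mean(0), X[m2].min(0),X[m2].max(0),X[m].max(0))
m=cl&(z>.15); rect(m,"griptop"); print(X[m].max(0))
m=m&(hsv[...,1]>120);rect(m,"trigtop")
for nm in ("top",):
  for b in((195,335,160,220),(95,175,200,260)): pass
a=cv2.resize(im[160:220,195:335],None,fx=5.7,fy=5.7,interpolation=cv2.INTER_CUBIC)
b=cv2.resize(im[200:260,95:175],None,fx=4,fy=4,interpolation=cv2.INTER_CUBIC)
o=np.zeros((a.shape[0]+b.shape[0],a.shape[1],3),np.uint8);o[:a.shape[0]]=a;o[a.shape[0]:,:b.shape[1]]=b
S=np.load("scene0.npz")["im"]; c=cv2.resize(S[130:250,210:330],(240,240)); o[a.shape[0]:,400:640]=c
cv2.imwrite("pics/crop1.png",o)
print(r.sense()["ee_rot"],r.sense()["time_s"])
```

```text
plate 1435 ((570.0523071289062, -70.19631958007812), (146.93678283691406, 391.5655822753906), 0.9019150733947754) med z 0.012470764229892017
blocktop 663 ((577.0127563476562, 38.40143966674805), (62.93424606323242, 105.21663665771484), 4.67391300201416) med z 0.05467176148445222
fixjaw 180 ((570.7071533203125, 99.23123931884766), (79.37860107421875, 19.50550651550293), 4.285183429718018) med z 0.05270326515484536
trayrim 160 ((465.1822204589844, 324.2351379394531), (125.65544128417969, 187.3146514892578), 3.1324193477630615) med z 0.018326818057675574
pinL 54
[0.44624849 0.32686644 0.21814309] [ 0.40000768 -0.04337963  0.07004886] [0.46010375 0.38834701 1.21926732] [0.46078194 0.38834701 1.21926732]
pinR 43
[0.46446981 0.22915108 0.21845853] [ 0.40000768 -0.04337963  0.07166189] [0.47953293 0.27441601 1.21926732] [0.48112586 0.27441601 1.21926732]
griptop 110 ((510.65032958984375, -91.01680755615234), (46.53509521484375, 236.3870391845703), 55.56886672973633) med z 0.16700977881079115
[ 0.60258062 -0.04337963  1.21926732]
trigtop 43 ((498.40252685546875, -91.90119934082031), (16.45685577392578, 218.79835510253906), 68.05203247070312) med z 0.16538559990489743
[[-9.57193415e-01 -2.89448272e-01 -6.81732100e-04]
 [-2.89449054e-01  9.57191589e-01  1.87293812e-03]
 [ 1.10429529e-04  1.99009075e-03 -9.99998014e-01]] 0.1
```

View pics/crop1.png

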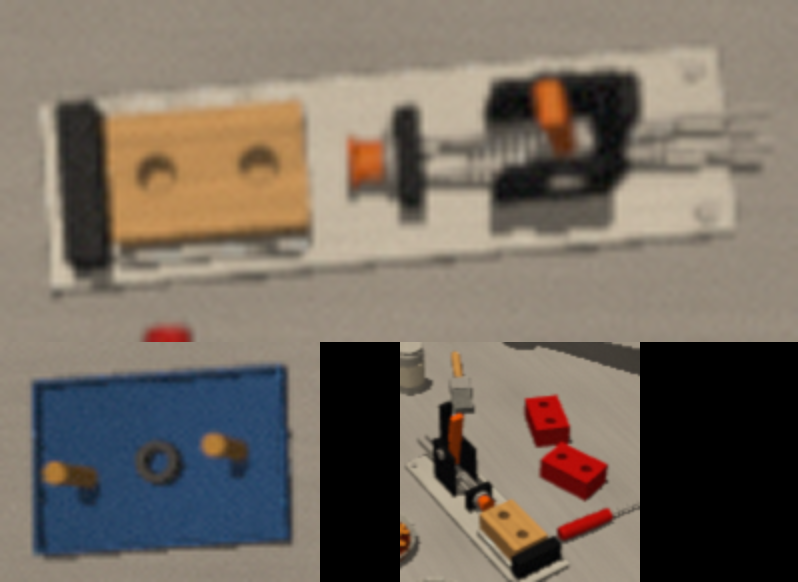

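The crop confirms it: the beech block with two bores sits between the jaws, the two brass pins stand either side of the dark bush, and the trigger is orange. Next I refine the numbers with invalid depth masked.

```bash
cat > m.py <<'E'
from h import *
Z=np.load("top0.npz"); im=Z["im"]; X=Z["X"]; d=Z["d"]
hsv=cv2.cvtColor(im,cv2.COLOR_BGR2HSV); z=np.where((d>.3),X[...,2],-1)
def reg(x0,x1,y0,y1):
    m=np.zeros(z.shape,bool); m[y0:y1,x0:x1]=1; return m
for nm,b in(("pinL",(100,125,220,245)),("pinR",(140,165,215,240))):
    m=reg(*b)&(z>.03)&(z<.1); m2=m&(z>.064); p=X[m2]
    print(nm,m2.sum(),p.mean(0),p.min(0),p.max(0))
cl=reg(195,335,160,220)
m=cl&(z>.15)&(z<.2); o=m&(hsv[...,1]>120)
for nm,q in(("post",m&~o),("trig",o)): print(nm,q.sum(),cv2.minAreaRect(X[q][:,:2].astype(np.float32)*1000),X[q].max(0))
# back-project picked pixels at known heights
def at(uv,h):
    K,k1,R,t=info("top"); s=cv2.undistortPoints(np.array(uv,float).reshape(-1,1,2),K,np.array([k1,0,0,0.])).reshape(-1,2)
    c=-R.T@t; D=np.c_[s,np.ones(len(s))]@R; return (c+D*((h-c[2])/D[:,2])[:,None])[:,:2]*1000
f=lambda P:[(195+(x+.5)/5.7-.5,160+(y+.5)/5.7-.5) for x,y in P]
print("plate corners TL,BL,TR,BR",at(f([(42,103),(53,291),(718,48),(734,233)]),.012).round(1))
print("block top TL TR BL BR",at(f([(104,116),(301,99),(113,244),(309,226)]),.054).round(1))
print("holes",at(f([(157,173),(259,163)]),.054).round(1))
g=lambda P:[(95+(x+.5)/4-.5,200+(y+.5-342)/4-.5) for x,y in P]
print("pintops",at(g([(55,473),(213,444)]),.074).round(1))
print("tray",at(g([(33,382),(36,555),(285,366),(290,541)]),.018).round(1))
print("trig top, post",at(f([(548,90),(610,165)]),.166).round(1))
E
python3 m.py
```

```text
pinL 28 [0.45285431 0.37975874 0.07512535] [0.44580441 0.37258733 0.07004886] [0.46010375 0.38834701 0.0798658 ]
pinR 23 [0.47372921 0.26780736 0.07466937] [0.46778988 0.26160401 0.06478162] [0.47984184 0.27441601 0.08016002]
post 42 ((592.7960205078125, -151.16497802734375), (39.22854232788086, 19.38538932800293), 87.8181381225586) [ 0.60258062 -0.13190927  0.17236863]
trig 39 ((590.2011108398438, -128.92572021484375), (10.887011528015137, 19.485363006591797), 89.07683563232422) [ 0.5999824  -0.12354031  0.16876388]
plate corners TL,BL,TR,BR [[ 619.2  126.3]
 [ 519.6  119.2]
 [ 646.1 -231.1]
 [ 547.5 -236.5]]
block top TL TR BL BR [[604.6  88.7]
 [612.6 -11.5]
 [539.1  83.5]
 [547.5 -15.3]]
holes [[575.1  61.5]
 [579.8   9.9]]
pintops [[453.3 381.4]
 [473.4 268.8]]
tray [[523.6 421.9]
 [395.6 414. ]
 [534.6 231.9]
 [405.9 225.1]]
trig top, post [[ 595.5 -128.1]
 [ 560.4 -155.9]]
```

Emit:
play_rows(commands="1 1 0 0 0 1;1 1 0 0 0 1;1 1 0 0 0 1;1 1 0 0 0 1;1 1 0 0 0 1;1 1 0 0 0 1;1 1 0 0 0 1;1 1 0 0 0 1;1 1 0 0 0 1;0.4 1 0 0 0 0;0 1 0 0 0 0;0 1 0 0 0 0;0 1 0 0 0 0;0 1 0 0 0 0;0 1 0 0 0 0;0 1 0 0 0 0;0 1 0 0 0 0;0 1 0 0 0 0;0 1 0 0 0 0;0 1 0 0 0 0", grip=87)

```text
time_s: 2.1
tcp_pos: [0.4625, 0.003, 0.2223]
ee_rot: [[0.073, -0.997, -0.001], [-0.997, -0.073, -0.0], [-0.0, 0.001, -1.0]]
wrist_force: [-0.2, 0.0, -0.1]
gripper_width: 1.0
gripper_force: 0.0
```

Run:
```python
from h import *
im,d=cams.capture("wrist"); cv2.imwrite("pics/w1.png",im); np.savez("w1.npz",im=im,X=cloud("wrist",d),d=d)
s=r.sense(); print(s["tcp_pos"],s["ee_rot"],s["time_s"]); K,k,R,t=info("wrist"); print(-R.T@t,R[2])
```

```text
[0.4630342  0.00566643 0.22234952] [[ 7.53677359e-02 -9.97155706e-01  4.50148986e-04]
 [-9.97155071e-01 -7.53671239e-02  1.24939939e-03]
 [-1.21191929e-03 -5.43032747e-04 -9.99999118e-01]] 2.15
[ 0.46852395 -0.06228731  0.38424318] [-0.01931096  0.25137054 -0.96769827]
```

View pics/w1.png

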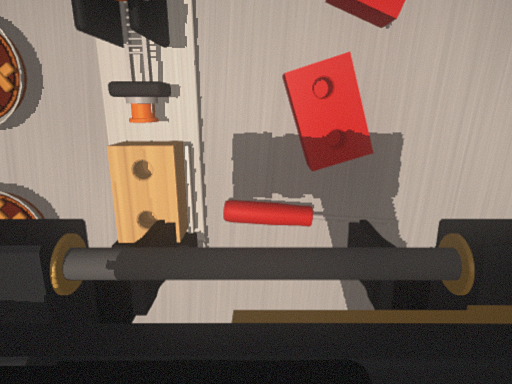

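The wrist view shows bore 0 at (142,169), bore 1 at (147,218), the nose at (142,108) and a red decoy at (330,110). The camera looks behind the tool towards -y. I'll take another look from further +y, on the way to the pins.

Emit:
play_rows(commands="1 1 0 0 0 0;1 1 0 0 0 0;1 1 0 0 0 0;0 1 0 0 0 0;0 1 0 0 0 0;0 0 0 0 0 0;0 0 0 0 0 0")

```text
time_s: 2.85
tcp_pos: [0.5526, 0.152, 0.2219]
ee_rot: [[0.074, -0.997, -0.001], [-0.997, -0.074, -0.001], [0.001, 0.001, -1.0]]
wrist_force: [0.2, -0.4, 0.4]
gripper_width: 1.0
gripper_force: 0.0
```

Run:
```python
from h import *
s=r.sense(); im,d=cams.capture("wrist"); cv2.imwrite("pics/w2.png",im); np.savez("w2.npz",im=im,X=cloud("wrist",d),d=d)
print(s["tcp_pos"],s["time_s"])
X=cloud("wrist",d); hsv=cv2.cvtColor(im,cv2.COLOR_BGR2HSV)
z=X[...,2]; m=(d>.05)&(abs(z-.054)<.004)&(hsv[...,1]>80)&(hsv[...,0]>8)&(abs(X[...,0]-.577)<.05)&(abs(X[...,1]-.036)<.07)
p=X[m]; print(m.sum(),cv2.minAreaRect(p[:,:2].astype(np.float32)*1000),np.median(p[:,2]))
# holes: non-top pixels inside block
mm=m.astype(np.uint8); cs,h=cv2.findContours(mm,cv2.RETR_CCOMP,cv2.CHAIN_APPROX_NONE)
K,k1,R,t=info("wrist"); c=-R.T@t
for i,q in enumerate(cs):
    if h[0][i][3]>=0 and cv2.contourArea(q)>40:
        e=cv2.fitEllipse(q); sl=cv2.undistortPoints(np.array([[e[0]]]),K,np.array([k1,0,0,0.])).ravel()
        D=np.r_[sl,1]@R; print("hole",e,(c+D*(.054-c[2])/D[2])*1000)
o=im.copy(); o[m]=(0,255,0); cv2.imwrite("pics/w2m.png",np.hstack([im[:,:330],o[:,:330]]))
```

```text
[0.55260812 0.15204882 0.22192212] 2.85
6405 ((577.4602661132812, 44.08782196044922), (63.67759704589844, 90.40436553955078), 4.762720584869385) 0.05393473101605614
hole ((243.48585510253906, 73.22679138183594), (21.252830505371094, 22.380184173583984), 172.60116577148438) [575.94713756  60.0490768   54.        ]
```

View pics/w2m.png

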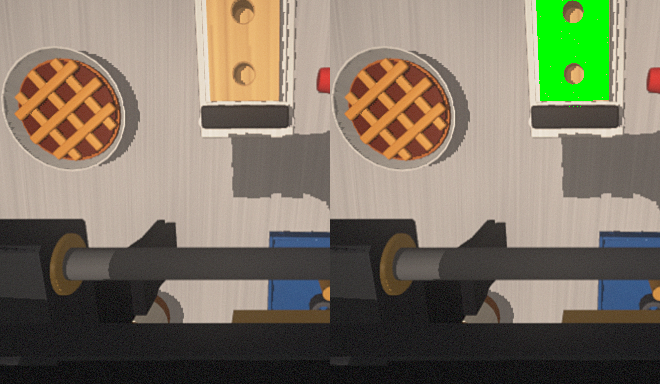

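Emit:
play_rows(commands="-1 1 0 0 0 0;-1 1 0 0 0 0;-1 1 0 0 0 0;0 1 0 0 0 0;0 1 0 0 0 0;0 1 0 0 0 0;0 1 0 0 0 0;0 0.2 0 0 0 0;0 0 0 0 0 0;0 0 0 0 0 0")

```text
time_s: 3.9
tcp_pos: [0.4631, 0.3663, 0.2225]
ee_rot: [[0.072, -0.997, -0.001], [-0.997, -0.072, -0.001], [0.001, 0.001, -1.0]]
wrist_force: [-0.1, -0.6, -0.3]
gripper_width: 1.002
gripper_force: 0.0
```

```bash
cat >> h.py <<'E'
def at(n,uv,h,I=None):
    K,k1,R,t=I or info(n); s=cv2.undistortPoints(np.array(uv,float).reshape(-1,1,2),K,np.array([k1,0,0,0.])).reshape(-1,2)
    c=-R.T@t; D=np.c_[s,np.ones(len(s))]@R; return (c+D*((h-c[2])/D[:,2])[:,None])[:,:2]*1000
E
python3 - <<'E'
from h import *
s=r.sense(); im,d=cams.capture("wrist"); np.savez("w3.npz",im=im,d=d); X=cloud("wrist",d)
print(s["tcp_pos"],s["time_s"],proj("wrist",[[.453,.381,.074],[.473,.268,.074]]))
hsv=cv2.cvtColor(im,cv2.COLOR_BGR2HSV); z=X[...,2]
m=((d>.05)&(abs(z-.074)<.004)&(hsv[...,1]>80)).astype(np.uint8)
cv2.imwrite("pics/w3.png",im)
n,L,st,ce=cv2.connectedComponentsWithStats(m)
for i in range(1,n):
    if st[i,4]>60:
        q=max(cv2.findContours((L==i).astype(np.uint8),0,1)[0],key=cv2.contourArea); e=cv2.minEnclosingCircle(q)
        print(st[i],ce[i],X[L==i].mean(0)*1000,at("wrist",[e[0]],.074),e, X[L==i].max(0)-X[L==i].min(0))
E
```

```text
[0.46305404 0.3663425  0.22251723] 3.9 [[271.48928755 192.92306733]
 [258.48421389  64.07971438]]
[248  54  18  19 272] [256.66911765  63.03308824] [474.60805211 267.26457907  73.80378048] [[474.70052866 267.26899499]] ((256.5580749511719, 63.022579193115234), 9.656900405883789) [0.01479295 0.01477798 0.00547845]
[  2 109  55  77 454] [ 41.9339207  141.51321586] [662.63972357 348.02375765  74.27340741] [[683.70068517 353.64807302]] ((19.061643600463867, 146.36300659179688), 41.07435989379883) [0.0399226  0.06742705 0.00798987]
[262 183  16  17 220] [269.39090909 190.93636364] [455.10342732 379.29973645  73.70657505] [[455.11148728 379.2560561 ]] ((269.39239501953125, 190.98101806640625), 8.396305084228516) [0.01460323 0.01567458 0.00561214]
```

View pics/w3.png

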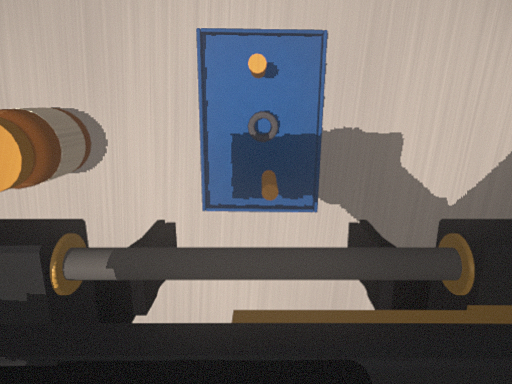

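The tray view shows pin R's top at (257,63), pin L's top at (269,191) and the bush at (264,126). I'll grasp pin L across tray x.

Emit:
play_rows(commands="-0.27 0.43 -1 0 0 0;0 0 -1 0 0 0;0 0 -1 0 0 0;0 0 -1 0 0 0;0 0 -1 0 0 0;0 0 -0.7 0 0 0;0 0 -0.38 0 0 0;0 0 0 0 0 0;0 0 0 0 0 0")

```text
time_s: 4.85
tcp_pos: [0.4556, 0.3809, 0.0412]
ee_rot: [[0.073, -0.997, 0.001], [-0.997, -0.073, 0.001], [-0.001, -0.001, -1.0]]
wrist_force: [0.4, -0.1, -0.7]
gripper_width: 1.001
gripper_force: 0.0
```

Emit:
play_rows(commands="0 0 0 0 0 0;0 0 0 0 0 0;0 0 0 0 0 0;0 0 0 0 0 0;0 0 0 0 0 0;0 0 0 0 0 0;0 0 0 0 0 0;0 0 0 0 0 0", grip=8)

```text
time_s: 5.65
tcp_pos: [0.4549, 0.3807, 0.0401]
ee_rot: [[0.073, -0.997, -0.0], [-0.997, -0.073, -0.0], [0.0, 0.0, -1.0]]
wrist_force: [-0.3, -0.3, -0.7]
gripper_width: 0.353
gripper_force: 0.0
```

Emit:
play_rows(commands="0 0 0 0 0 0;0 0 0 0 0 0;0 0 0 0 0 0;0 0 0 0 0 0;0 0 0 0 0 0")

```text
time_s: 6.15
tcp_pos: [0.4548, 0.3807, 0.0401]
ee_rot: [[0.073, -0.997, -0.0], [-0.997, -0.073, -0.0], [0.0, 0.0, -1.0]]
wrist_force: [-0.4, 0.1, -0.1]
gripper_width: 0.173
gripper_force: 30.0
```

Emit:
play_rows(commands="0 0 0.5 0 0 0;0 0 1 0 0 0;0 0 1 0 0 0;0 0 1 0 0 0;0 0 0.5 0 0 0;0 0 0 0 0 0;0 0 0 0 0 0")

```text
time_s: 6.85
tcp_pos: [0.4544, 0.3803, 0.1594]
ee_rot: [[0.073, -0.997, -0.001], [-0.997, -0.073, -0.0], [0.0, 0.001, -1.0]]
wrist_force: [0.4, -0.1, -0.6]
gripper_width: 0.176
gripper_force: 30.0
```

Run:
```python
from h import *
s=r.sense(); T=np.array(s["tcp_pos"])
o=[]
for n in("wrist","top"):
    im,d=cams.capture(n); np.savez(n+"4.npz",im=im,d=d); X=cloud(n,d); hsv=cv2.cvtColor(im,cv2.COLOR_BGR2HSV)
    u=proj(n,[T,T-[0,0,.036],T+[0,0,.034]]); print(n,u)
    m=(d>.05)&(np.linalg.norm(X[...,:2]-T[:2],axis=-1)<.025)&(X[...,2]<T[2]+.04)&(hsv[...,1]>100)
    if m.any(): print(m.sum(),X[m].mean(0)-T,X[m].min(0)-T,X[m].max(0)-T)
    c=u[0].astype(int); b=im[max(0,c[1]-60):c[1]+60,max(0,c[0]-60):c[0]+60]; o.append(cv2.resize(b,(380,380)))
cv2.imwrite("pics/p4.png",np.hstack(o)); print(s["tcp_pos"],s["gripper_width"],s["gripper_force"])
```

```text
wrist [[261.91856376 240.57328611]
 [261.69223556 217.33031412]
 [262.23583102 273.16089407]]
3401 [ 0.00015853 -0.00246012 -0.09616179] [-0.02470535 -0.02485298 -0.15905898] [0.02495062 0.02484406 0.03455487]
top [[ 97.05629047 230.43877432]
 [102.20890071 231.11855985]
 [ 91.87382084 229.75320015]]
260 [-0.00024416 -0.0008951  -0.12668909] [-0.02365986 -0.02447224 -0.16065727] [0.02434222 0.02475166 0.03854749]
[0.45436543 0.38028259 0.15936284] 0.17644070835088468 29.996954273137817
```

View pics/p4.png

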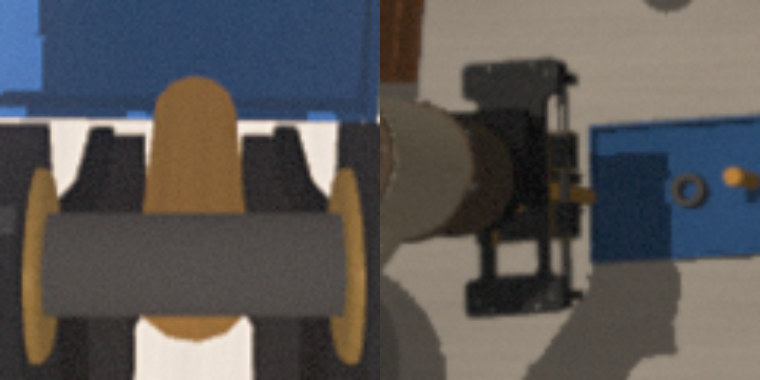

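The wrist view shows the pin held upright, its foot at about (262,210) in the full image, centred sideways. I now compute the in-hand offset and the targets.

Run:
```python
from h import *
Z=np.load("wrist4.npz"); im=Z["im"]; d=Z["d"]; X=cloud("wrist",d)
s=r.sense(); T=np.array(s["tcp_pos"]); a=np.linspace(0,2*np.pi,72)
hsv=cv2.cvtColor(im,cv2.COLOR_BGR2HSV)
m=np.zeros(d.shape,np.uint8); m[195:246,245:280]=((hsv[...,1]>100)&(hsv[...,0]<30))[195:246,245:280]&(d[195:246,245:280]<.33)
ys,xs=np.nonzero(m); print("pin px rows",ys.min(), "cols by row",[(y,xs[ys==y].min(),xs[ys==y].max()) for y in range(ys.min(),ys.min()+36,5)])
for off in(-.004,-.002,0,.002):
    C=np.c_[T[0]+.008*np.cos(a),T[1]+off+.008*np.sin(a),np.full(72,T[2]-.036)]; u=proj("wrist",C); print(off,u.min(0),u.max(0))
    C[:,2]=T[2]-.01;u=proj("wrist",C); print("  up",u.min(0),u.max(0))
# bore centres w1,w2 by holes in block top mask
K,k1,R,t=info("wrist"); c=-R.T@t; E=np.array(s["ee_rot"]); 
Rc=R@E; pc=E.T@(c-T)   # camera in tool frame
print("hole1 w2 575.9,60.0")
Tp=np.array([.55261,.15205,.22192]); 
E2=np.array([[.074,-.997,-.001],[-.997,-.074,-.001],[.001,.001,-1.]])
U,_,V=np.linalg.svd(E2);E2=U@V
R2=Rc@E2.T; c2=Tp+E2@pc; I=(K,k1,R2,-R2@c2)
print(at("wrist",[(243.5,73.2),(243,11)],.054,I))
im2=cv2.imread("pics/w2.png"); g=cv2.cvtColor(im2,cv2.COLOR_BGR2GRAY)
```

```text
pin px rows 205 cols by row [(205, np.int64(259), np.int64(266)), (210, np.int64(252), np.int64(272)), (215, np.int64(250), np.int64(274)), (220, np.int64(250), np.int64(275)), (225, np.int64(249), np.int64(275)), (230, np.int64(249), np.int64(277)), (235, np.int64(247), np.int64(277)), (240, np.int64(247), np.int64(277))]
-0.004 [249.37063933 197.54668718] [275.69870602 222.66534328]
  up [247.83839734 210.85567932] [277.79971258 239.12158659]
-0.002 [249.16398272 200.73247233] [275.42981421 225.73254647]
  up [247.60727378 214.44854336] [277.48832047 242.56350808]
0 [248.95827842 203.90304126] [275.16221742 228.78550889]
  up [247.37735332 218.02196628] [277.17863106 245.98738969]
0.002 [248.75351873 207.05852092] [274.89590483 231.82434572]
  up [247.14862499 221.57613143] [276.87062825 249.39339568]
hole1 w2 575.9,60.0
[[576.0200236   60.63787975]
 [579.51642509   9.23802187]]
```

Emit:
play_rows(commands="0.3 -0.65 0 0 0 0;0.4 -1 0 0 0 0;0.4 -1 0 0 0 0;0.4 -1 0 0 0 0;0.4 -1 0 0 0 0;0.4 -1 0 0 0 0;0.4 -1 0 0 0 0;0.4 -1 0 0 0 0;0.4 -1 0 0 0 0;0.4 -1 0 0 0 0;0.15 -1 0 0 0 0;0 0 -1 0 0 0;0 0 -0.7 0 0 0;0 0 -0.35 0 0 0;0 0 0 0 0 0;0 0 0 0 0 0;0 0 0 0 0 0;0 0 0 0 0 0")

```text
time_s: 8.75
tcp_pos: [0.577, 0.0616, 0.0998]
ee_rot: [[0.073, -0.997, 0.002], [-0.997, -0.073, 0.001], [-0.001, -0.002, -1.0]]
wrist_force: [0.7, -0.2, 0.2]
gripper_width: 0.176
gripper_force: 30.0
```

Run:
```python
from h import *
s=r.sense(); I=info("wrist"); im,d=cams.capture("wrist"); np.savez("w5.npz",im=im,d=d)
T=np.array(s["tcp_pos"]); print(T,s["time_s"],s["ee_rot"])
u=proj("wrist",[[.576,.0605,.054],[.5796,.0092,.054],T-[0,0,.036]]); print(u)
c=u[0].astype(int); b=im[60:260,180:360]; cv2.imwrite("pics/p5.png",cv2.resize(b,None,fx=3,fy=3,interpolation=cv2.INTER_CUBIC))
```

```text
[0.57704851 0.06164041 0.09976356] 8.75 [[ 7.34348957e-02 -9.97297853e-01  2.07546368e-03]
 [-9.97299886e-01 -7.34336762e-02  6.57916233e-04]
 [-5.03729519e-04 -2.11817370e-03 -9.99997630e-01]]
[[263.850909   209.89590521]
 [264.2071952  128.02733639]
 [262.08104057 216.48385136]]
```

View pics/p5.png

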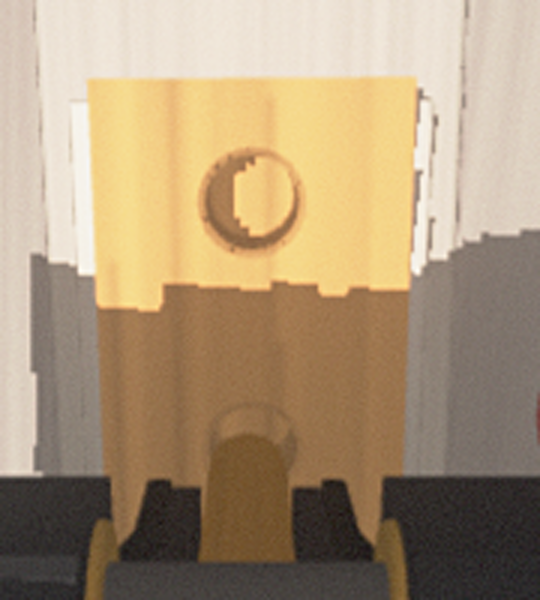

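Run:
```python
from h import *
f=lambda P:[(180+(x+.5)/3-.5,60+(y+.5)/3-.5) for x,y in P]
print("bore0 L R top bot",at("wrist",f([(199,199),(303,199),(251,146),(251,252)]),.054).round(1).tolist())
print("bore1 L R near",at("wrist",f([(207,440),(298,440),(252,401)]),.054).round(1).tolist())
print("foot L R near",at("wrist",f([(207,470),(292,470),(250,433)]),.0638).round(1).tolist())
Z=np.load("w5.npz")["im"];h=cv2.cvtColor(Z,cv2.COLOR_BGR2HSV)
T=np.array(r.sense()["tcp_pos"]);a=np.linspace(0,6.28,60)
for dx,dy in((0,0),(0,.001),(-.001,0)):
  C=np.c_[T[0]+dx+.008*np.cos(a),T[1]+dy+.008*np.sin(a),np.full(60,T[2]-.036)];u=proj("wrist",C)
  H=np.c_[.576+dx+.0095*np.cos(a),.0605+dy+.0095*np.sin(a),np.full(60,.054)];v=proj("wrist",H)
  print(((u.min(0)-[180,60])*3).round(),((u.max(0)-[180,60])*3).round(),"bore",((v.min(0)-[180,60])*3).round(),((v.max(0)-[180,60])*3).round())
```

```text
bore0 L R top bot [[590.5, 8.8], [569.9, 7.3], [581.0, -2.2], [579.4, 18.6]]
bore1 L R near [[585.8, 58.8], [566.6, 57.4], [576.9, 49.6]]
foot L R near [[585.2, 62.1], [568.0, 60.9], [577.1, 53.7]]
[208. 431.] [286. 506.] bore [207. 407.] [296. 492.]
[207. 436.] [286. 510.] bore [207. 411.] [296. 496.]
[212. 432.] [291. 506.] bore [212. 407.] [301. 492.]
```

Bore 1's ring is centred at about (264,207) and bore 0 at (263.5,126). The pin foot is centred about 1.8 mm too far in +y and 0.6 mm in +x, so I shift it and settle.

Emit:
play_rows(commands="-0.02 -0.055 0 0 0 0;0 0 -0.07 0 0 0;0 0 0 0 0 0;0 0 0 0 0 0;0 0 0 0 0 0;0 0 0 0 0 0")

```text
time_s: 9.4
tcp_pos: [0.5759, 0.0596, 0.0966]
ee_rot: [[0.073, -0.997, 0.0], [-0.997, -0.073, -0.0], [0.0, -0.0, -1.0]]
wrist_force: [0.0, -0.1, -0.8]
gripper_width: 0.171
gripper_force: 30.0
```

Emit:
play_rows(commands="0.01 0.01 -0.15 0 0 0;0 0 -0.15 0 0 0;0 0 -0.15 0 0 0;0 0 0 0 0 0;0 0 0 0 0 0")

```text
time_s: 9.9
tcp_pos: [0.576, 0.0598, 0.0828]
ee_rot: [[0.073, -0.997, -0.0], [-0.997, -0.073, -0.0], [0.0, 0.001, -1.0]]
wrist_force: [-1.0, 0.2, -0.8]
gripper_width: 0.175
gripper_force: 30.0
```

It's in the bore (foot about 7 mm below the top) with almost no force.

Emit:
play_rows(commands="0 0 -0.2 0 0 0;0 0 -0.2 0 0 0;0 0 -0.2 0 0 0;0 0 -0.06 0 0 0;0 0 0 0 0 0;0 0 0 0 0 0")

```text
time_s: 10.5
tcp_pos: [0.5763, 0.0599, 0.0633]
ee_rot: [[0.073, -0.997, 0.0], [-0.997, -0.073, 0.0], [0.0, -0.0, -1.0]]
wrist_force: [0.2, 0.2, -0.9]
gripper_width: 0.174
gripper_force: 30.0
```

Emit:
play_rows(commands="0 0 0 0 0 0;0 0 0 0 0 0;0 0 0 0 0 0;0 0 0 0 0 0;0 0 0 0 0 0;0 0 1 0 0 0;0 0 1 0 0 0;0 0 1 0 0 0;0 0 0 0 0 0", grip=60)

```text
time_s: 11.4
tcp_pos: [0.5791, 0.0606, 0.1583]
ee_rot: [[0.074, -0.997, 0.01], [-0.997, -0.074, 0.002], [-0.002, -0.01, -1.0]]
wrist_force: [0.5, -0.1, -0.1]
gripper_width: 0.684
gripper_force: 0.0
```

Emit:
play_rows(commands="-0.5 0.95 0 0 0 0;-0.5 1 0 0 0 0;-0.5 1 0 0 0 0;-0.5 1 0 0 0 0;-0.5 1 0 0 0 0;-0.5 1 0 0 0 0;-0.39 1 0 0 0 0;0 0 0 0 0 0;0 0 0 0 0 0;0 0 0 0 0 0")

```text
time_s: 12.4
tcp_pos: [0.4744, 0.2676, 0.1528]
ee_rot: [[0.072, -0.997, -0.001], [-0.997, -0.072, -0.001], [0.001, 0.001, -1.0]]
wrist_force: [0.4, 0.0, -0.4]
gripper_width: 0.689
gripper_force: 0.0
```

Run:
```python
from h import *
s=r.sense(); print(s["tcp_pos"],s["time_s"])
im,d=cams.capture("top"); 
X=cloud("top",d); z=X[...,2]; k=(d>.3)&(abs(X[...,0]-.576)<.06)&(abs(X[...,1]-.06)<.06)&(z>.075)&(z<.12)
print("pin in bore1",k.sum(),X[k].mean(0),X[k].max(0))
k=k&(z>.09);print(k.sum(),X[k].mean(0))
```

```text
[0.47435837 0.26761793 0.15284536] 12.4
pin in bore1 31 [0.57514459 0.05996687 0.0949071 ] [0.58288122 0.06654419 0.09912314]
28 [0.5756718  0.06006068 0.09594479]
```

Pin L is seated: its top is at 96 mm as expected. Now pin R.

Emit:
play_rows(commands="0 0.02 -1 0 0 0;0 0 -1 0 0 0;0 0 -1 0 0 0;0 0 -0.5 0 0 0;0 0 -0.26 0 0 0;0 0 0 0 0 0;0 0 0 0 0 0")

```text
time_s: 13.15
tcp_pos: [0.4752, 0.269, 0.0412]
ee_rot: [[0.073, -0.997, 0.001], [-0.997, -0.073, 0.001], [-0.001, -0.001, -1.0]]
wrist_force: [-0.2, 0.7, 0.2]
gripper_width: 0.689
gripper_force: 0.0
```

Emit:
play_rows(commands="0 0 0 0 0 0;0 0 0 0 0 0;0 0 0 0 0 0;0 0 0 0 0 0;0 0 0 0 0 0;0 0 0 0 0 0;0 0 0 0 0 0;0 0 0 0 0 0;0 0 0 0 0 0;0 0 0 0 0 0", grip=8)

```text
time_s: 14.15
tcp_pos: [0.4744, 0.269, 0.0405]
ee_rot: [[0.073, -0.997, -0.0], [-0.997, -0.073, -0.0], [0.0, 0.0, -1.0]]
wrist_force: [-1.3, -0.2, 0.5]
gripper_width: 0.172
gripper_force: 30.0
```

Emit:
play_rows(commands="0 0 0.6 0 0 0;0 0 1 0 0 0;0 0 1 0 0 0;0 0 1 0 0 0;0 0 0.55 0 0 0;0.4 -0.7 0 0 0 0;0.4 -1 0 0 0 0;0.4 -1 0 0 0 0;0.4 -1 0 0 0 0;0.4 -1 0 0 0 0;0.4 -1 0 0 0 0;0.4 -1 0 0 0 0;0.4 -1 0 0 0 0;0.32 -1 0 0 0 0;0 0 0 0 0 0;0 0 -1 0 0 0;0 0 -1 0 0 0;0 0 -0.27 0 0 0;0 0 0 0 0 0;0 0 0 0 0 0")

```text
time_s: 16.15
tcp_pos: [0.581, 0.0084, 0.098]
ee_rot: [[0.074, -0.997, 0.002], [-0.997, -0.074, -0.0], [0.0, -0.002, -1.0]]
wrist_force: [-0.7, -0.2, 0.5]
gripper_width: 0.175
gripper_force: 30.0
```

Emit:
play_rows(commands="0 0 0 0 0 0;0 0 0 0 0 0;0 0 0 0 0 0")

```text
time_s: 16.45
tcp_pos: [0.5804, 0.0081, 0.0978]
ee_rot: [[0.073, -0.997, 0.002], [-0.997, -0.073, 0.0], [-0.0, -0.002, -1.0]]
wrist_force: [0.1, 0.5, -0.4]
gripper_width: 0.173
gripper_force: 30.0
```

Run:
```python
from h import *
s=r.sense(); T=np.array(s["tcp_pos"]); I=info("wrist"); im,d=cams.capture("wrist"); np.savez("w6.npz",im=im,d=d)
print(T,s["time_s"])
a=np.linspace(0,6.28,60)
C=np.c_[T[0]+.008*np.cos(a),T[1]+.008*np.sin(a),np.full(60,T[2]-.036)];u=proj("wrist",C)
H=np.c_[.5802+.01035*np.cos(a),.0081+.01035*np.sin(a),np.full(60,.054)];v=proj("wrist",H)
print(((u.min(0)-[180,60])*3).round(),((u.max(0)-[180,60])*3).round(),"bore",((v.min(0)-[180,60])*3).round(),((v.max(0)-[180,60])*3).round())
cv2.imwrite("pics/p6.png",cv2.resize(im[60:260,180:360],None,fx=3,fy=3,interpolation=cv2.INTER_CUBIC))
```

```text
[0.58044865 0.00813225 0.09778473] 16.45
[207. 432.] [285. 507.] bore [198. 410.] [296. 504.]
```

View pics/p6.png

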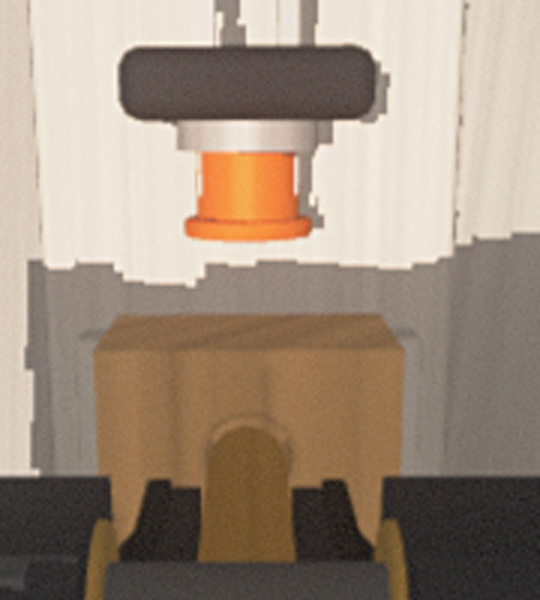

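Bore 0's near rim is at crop row 413 and the pin foot at row 426, where 410 and 432 were expected. The pin is therefore about 1.7 mm short in y, and x is fine. I shift +1.6 mm and go in gently.

Emit:
play_rows(commands="0 0.053 0 0 0 0;0 0 -0.15 0 0 0;0 0 -0.15 0 0 0;0 0 -0.15 0 0 0;0 0 0 0 0 0;0 0 0 0 0 0")

```text
time_s: 17.1
tcp_pos: [0.5799, 0.0095, 0.083]
ee_rot: [[0.073, -0.997, -0.001], [-0.997, -0.073, -0.0], [0.0, 0.001, -1.0]]
wrist_force: [-0.6, -0.4, -1.9]
gripper_width: 0.173
gripper_force: 30.0
```

Emit:
play_rows(commands="0 0 -0.2 0 0 0;0 0 -0.2 0 0 0;0 0 -0.2 0 0 0;0 0 -0.06 0 0 0;0 0 0 0 0 0;0 0 0 0 0 0")

```text
time_s: 17.7
tcp_pos: [0.5802, 0.0096, 0.0636]
ee_rot: [[0.073, -0.997, 0.0], [-0.997, -0.073, -0.0], [0.0, -0.0, -1.0]]
wrist_force: [-0.8, -0.5, -1.4]
gripper_width: 0.173
gripper_force: 30.0
```

Emit:
play_rows(commands="0 0 0 0 0 0;0 0 0 0 0 0;0 0 0 0 0 0;0 0 0 0 0 0;0 0 0 0 0 0;0 0 1 0 0 0;0 0 1 0 0 0;0 0 1 0 0 0;0 0 1 0 0 0;0 0 1 0 0 0;0 0 0 0 0 0;0 0 0 0 0 0", grip=62)

```text
time_s: 18.9
tcp_pos: [0.58, 0.0097, 0.2141]
ee_rot: [[0.073, -0.997, 0.001], [-0.997, -0.073, 0.001], [-0.001, -0.001, -1.0]]
wrist_force: [-0.6, 0.5, -0.3]
gripper_width: 0.713
gripper_force: 0.0
```

Emit:
play_rows(commands="0.1 -0.6 0 0 0 -1;0.1 -0.6 0 0 0 -1;0.1 -0.6 0 0 0 -1;0.1 -0.6 0 0 0 -1;0 -0.6 0 0 0 -1;0 -0.6 0 0 0 -1;0 -0.6 0 0 0 -1;0 -0.6 0 0 0 -1;0 -0.6 0 0 0 -1;0 -0.2 0 0 0 -1;0 0 0 0 0 -0.47;0 0 0 0 0 0;0 0 0 0 0 0;0 0 0 0 0 0", grip=75)

```text
time_s: 20.3
tcp_pos: [0.5918, -0.1582, 0.2129]
ee_rot: [[-0.997, -0.075, -0.001], [-0.075, 0.997, 0.0], [0.001, 0.0, -1.0]]
wrist_force: [-0.2, 0.4, 0.6]
gripper_width: 0.862
gripper_force: 0.0
```

Run:
```python
from h import *
s=r.sense(); T=np.array(s["tcp_pos"]); I=info("wrist"); print("cam",-I[2].T@I[3],I[2][2])
im,d=cams.capture("wrist"); np.savez("w7.npz",im=im,d=d)
print(T,s["time_s"],np.array(s["ee_rot"]).round(3).tolist()); cv2.imwrite("pics/w7.png",im)
im2,d2=cams.capture("top"); np.savez("top7.npz",im=im2,d=d2)
X=cloud("top",d2); z=X[...,2]
for c in((.576,.060),(.580,.0085)):
    k=(d2>.3)&(np.hypot(X[...,0]-c[0],X[...,1]-c[1])<.018)&(z>.09)&(z<.11); print(k.sum(),X[k].mean(0) if k.any() else 0)
O=np.array([.5819,-.0128]);a=np.array([-.0767,.997])
for n,x,h in(("post",-.1606,.143),("posttop",-.1606,.168),("blade",-.1156,.143),("ctr",-.1461,.143)): print(n,proj("wrist",[[*(O+a*x),h]]))
```

```text
cam [ 0.52431902 -0.16300402  0.3749274 ] [ 0.24785854  0.01872238 -0.96861531]
[ 0.59177384 -0.15822185  0.21289489] 20.3 [[-0.997, -0.075, -0.001], [-0.075, 0.997, 0.0], [0.001, 0.0, -1.0]]
0 0
0 0
post [[240.37549711 202.45913484]]
posttop [[238.0113273  213.63033209]]
blade [[303.9444175  202.25895898]]
ctr [[260.85574067 202.39359849]]
```

View pics/w7.png

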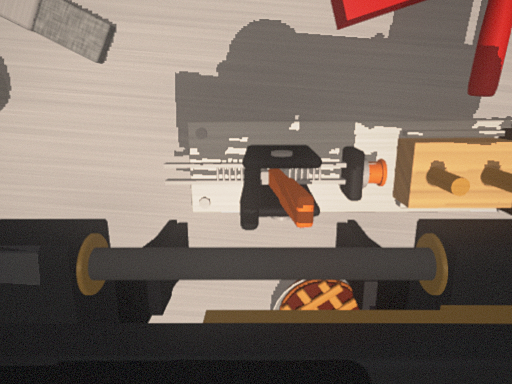

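The wrist view shows the black post's top at (250,215), the trigger blade's tip at (305,220), the nose at (380,172) and pin R standing in bore 0 at (455,184). I compute the grip centre and the bar's start.

Run:
```python
from h import *
Z=np.load("w7.npz"); im=Z["im"]; d=Z["d"]; X=cloud("wrist",d); hsv=cv2.cvtColor(im,cv2.COLOR_BGR2HSV); z=X[...,2]
O=np.array([.5819,-.0128]);a=np.array([-.0767,.997]); a/=np.linalg.norm(a); b=np.array([-a[1],a[0]])
cx=(X[...,:2]-O)@a*1000; cy=(X[...,:2]-O)@b*1000
v=d>.05
near=v&(abs(cx+135)<50)&(abs(cy)<40)
def show(n,m): print(n,m.sum(),"cx",np.percentile(cx[m],[1,50,99]).round(1),"cy",np.percentile(cy[m],[1,50,99]).round(1),"z",np.percentile(z[m],[5,50,95]).round(3))
og=(hsv[...,1]>150)&(hsv[...,0]<15)
show("blade top",near&og&(z>.160)&(z<.175)); show("post top",near&~og&(z>.163)&(z<.175))
t=v&og&(abs(cy)<30)&(cx>-50)&(cx<0)&(z<.07); show("nose",t)
show("nosetopish",t&(z>.045))
bl=v&(cx>-30)&(abs(cy)<40)&(abs(z-.054)<.003)&~og&(hsv[...,1]>80); show("blocktop",bl)
pt=v&(cx>0)&(abs(cy)<25)&(z>.085)&(z<.11); show("pins",pt)
for y in(160,172,182): print(y,[ (x,round(float(cx[y,x]),1),round(float(z[y,x]),3)) for x in range(340,405,4)])
```

```text
blade top 589 cx [-124.1 -118.5 -112.1] cy [-9.9  1.2 10.8] z [0.162 0.165 0.166]
post top 607 cx [-159.6 -153.8 -148.5] cy [-10.7   1.2  11.8] z [0.165 0.167 0.169]
nose 352 cx [-39.5 -30.3 -24.7] cy [-11.6   1.4  12.7] z [0.041 0.046 0.05 ]
nosetopish 239 cx [-39.6 -30.1 -24.7] cy [-9.   1.   9.8] z [0.045 0.047 0.05 ]
blocktop 5433 cx [-1.9 44.2 93.9] cy [-31.6   5.4  31.7] z [0.053 0.054 0.055]
pins 485 cx [12.7 20.  67.9] cy [-7.2  0.7  7.6] z [0.086 0.095 0.097]
160 [(340, -61.2, 0.011), (344, -61.9, 0.031), (348, -62.1, 0.048), (352, -60.4, 0.056), (356, -56.7, 0.056), (360, -53.0, 0.057), (364, -44.9, 0.042), (368, -31.7, 0.012), (372, -27.3, 0.012), (376, -23.0, 0.012), (380, -28.6, 0.04), (384, -25.2, 0.042), (388, -10.1, 0.012), (392, -5.5, 0.011), (396, -2.5, 0.014), (400, -1.9, 0.023), (404, -1.7, 0.033)]
172 [(340, -60.8, 0.012), (344, -62.0, 0.035), (348, -62.1, 0.051), (352, -59.6, 0.056), (356, -56.0, 0.057), (360, -52.0, 0.056), (364, -46.7, 0.051), (368, -42.7, 0.05), (372, -37.7, 0.047), (376, -33.3, 0.045), (380, -30.0, 0.047), (384, -26.7, 0.049), (388, -8.8, 0.011), (392, -4.7, 0.012), (396, -2.6, 0.017), (400, -2.7, 0.028), (404, -1.7, 0.036)]
182 [(340, -67.4, 0.043), (344, -63.0, 0.041), (348, -62.2, 0.053), (352, -59.1, 0.056), (356, -55.3, 0.056), (360, -51.6, 0.057), (364, -45.1, 0.048), (368, -39.1, 0.041), (372, -35.2, 0.042), (376, -31.3, 0.042), (380, -28.1, 0.044), (384, -25.0, 0.046), (388, -7.8, 0.011), (392, -4.0, 0.013), (396, -3.5, 0.022), (400, -2.4, 0.03), (404, -1.8, 0.038)]
```

Emit:
play_rows(commands="0.01 0 -1 0 0 0;0 0 -1 0 0 0;0 0 -0.7 0 0 0;0 0 -0.27 0 0 0;0 0 0 0 0 0;0 0 0 0 0 0;0 0 0 0 0 0")

```text
time_s: 21.1
tcp_pos: [0.5933, -0.1585, 0.1261]
ee_rot: [[-0.997, -0.074, 0.003], [-0.074, 0.997, -0.0], [-0.003, -0.001, -1.0]]
wrist_force: [-0.5, 0.7, 0.2]
gripper_width: 0.864
gripper_force: 0.0
```

Emit:
play_rows(commands="0 0 0 0 0 0;0 0 0 0 0 0;0 0 0 0 0 0;0 0 0 0 0 0;0 0 0 0 0 0;0 0 0 0 0 0;0 0 0 0 0 0;0 0 0 0 0 0;0 0 0 0 0 0;0 0 0 0 0 0", grip=29)

```text
time_s: 22.1
tcp_pos: [0.5928, -0.1573, 0.1255]
ee_rot: [[-0.997, -0.074, 0.002], [-0.074, 0.997, 0.002], [-0.002, 0.001, -1.0]]
wrist_force: [-0.4, 4.9, 5.5]
gripper_width: 0.354
gripper_force: 31.1
```

```bash
cat > bar.py <<'E'
from h import *
import sys
n=sys.argv[1]; s=r.sense(); I=info("wrist"); im,d=cams.capture("wrist"); cv2.imwrite(f"pics/{n}.png",im); np.savez(n+".npz",im=im,d=d)
K,k1,R,t=I
X=cloud("wrist",d); hsv=cv2.cvtColor(im,cv2.COLOR_BGR2HSV); z=X[...,2]
O=np.array([.5819,-.0128])-np.array([.0009,0]);a=np.array([-.0767,.997]); a/=np.linalg.norm(a); b=np.array([-a[1],a[0]])
cx=(X[...,:2]-O)@a*1000; cy=(X[...,:2]-O)@b*1000; v=d>.05
og=(hsv[...,1]>150)&(hsv[...,0]<15)
def show(n,m): print(n,m.sum(),"cx",np.percentile(cx[m],[1,10,50,90,99]).round(1)) if m.any() else print(n,0)
show("nose",v&og&(abs(cy)<16)&(cx>-50)&(cx<30)&(z>.02)&(z<.06))
J=v&(hsv[...,2]<70)&(abs(cy)<26)&(cx>-80)&(cx<10)&(abs(z-.056)<.003); show("jawtop",J)
show("blocktop",v&(cx>-30)&(abs(cy)<33)&(abs(z-.054)<.003)&~og&(hsv[...,1]>80))
print("pins z",[np.median(z[k]) if k.any() else None for k in [v&(np.hypot(cx-c,cy)<12)&(z>.08)&(z<.11) for c in(23,75)]])
print(np.array(s["tcp_pos"]).round(4),s["time_s"],s["gripper_width"]*87,s["gripper_force"],np.array(s["wrist_force"]).round(1))
E
python3 bar.py w8
```

```text
nose 489 cx [-29.1 -26.1 -17.8 -14.1  14.1]
jawtop 222 cx [-52.1 -51.5 -50.3 -44.8 -40.6]
blocktop 3718 cx [-2.8 -0.6 12.1 27.3 35. ]
pins z [np.float64(0.08046620665763358), None]
[ 0.5928 -0.1573  0.1255] 22.1 30.83890300653214 31.08976699411869 [-0.4  4.9  5.5]
```

Emit:
play_rows(commands="0 0 0 0 0 0;0 0 0 0 0 0;0 0 0 0 0 0;0 0 0 0 0 0;0 0 0 0 0 0;0 0 0 0 0 0;0 0 0 0 0 0;0 0 0 0 0 0;0 0 0 0 0 0;0 0 0 0 0 0", grip=75)

```text
time_s: 23.15
tcp_pos: [0.5922, -0.1587, 0.1244]
ee_rot: [[-0.997, -0.073, -0.0], [-0.073, 0.997, -0.0], [0.0, -0.0, -1.0]]
wrist_force: [0.3, -0.1, -0.2]
gripper_width: 0.863
gripper_force: 0.0
```

```bash
python3 bar.py w9
```

```text
nose 593 cx [-29.2 -26.6 -18.3 -15.   -2.2]
jawtop 219 cx [-52.1 -51.6 -50.2 -40.9 -40. ]
blocktop 2406 cx [-2.7 -1.3  9.3 22.1 27.1]
pins z [None, None]
[ 0.5922 -0.1587  0.1244] 23.15 75.07385578980015 0.0 [ 0.3 -0.1 -0.2]
```

Emit:
play_rows(commands="0 0 0 0 0 0;0 0 0 0 0 0;0 0 0 0 0 0;0 0 0 0 0 0;0 0 0 0 0 0;0 0 0 0 0 0;0 0 0 0 0 0;0 0 0 0 0 0;0 0 0 0 0 0;0 0 0 0 0 0", grip=29)

```text
time_s: 24.2
tcp_pos: [0.5926, -0.1573, 0.1254]
ee_rot: [[-0.997, -0.074, 0.001], [-0.074, 0.997, 0.002], [-0.001, 0.002, -1.0]]
wrist_force: [-1.0, 5.4, 5.9]
gripper_width: 0.349
gripper_force: 31.1
```

```bash
python3 bar.py w10
```

```text
nose 522 cx [-17.  -13.9  -6.3  -2.3  16.8]
jawtop 156 cx [-39.6 -39.1 -35.4 -29.8 -28.5]
blocktop 3694 cx [-2.8 -0.7 11.9 27.4 35. ]
pins z [np.float64(0.08051192856780127), None]
[ 0.5926 -0.1573  0.1254] 24.2 30.37811796152284 31.1339827417396 [-1.   5.4  5.9]
```

Emit:
play_rows(commands="0 0 0 0 0 0;0 0 0 0 0 0;0 0 0 0 0 0;0 0 0 0 0 0;0 0 0 0 0 0;0 0 0 0 0 0;0 0 0 0 0 0;0 0 0 0 0 0;0 0 0 0 0 0;0 0 0 0 0 0", grip=75)

```text
time_s: 25.25
tcp_pos: [0.5923, -0.1587, 0.1245]
ee_rot: [[-0.997, -0.073, -0.0], [-0.073, 0.997, -0.0], [0.0, -0.0, -1.0]]
wrist_force: [-0.4, -0.5, -0.2]
gripper_width: 0.858
gripper_force: 0.0
```

```bash
python3 bar.py w11
```

```text
nose 650 cx [-17.  -15.   -6.8  -3.5  13.8]
jawtop 263 cx [-39.5 -38.7 -34.3 -29.  -27.9]
blocktop 2411 cx [-2.9 -1.4  9.1 22.1 27. ]
pins z [None, None]
[ 0.5923 -0.1587  0.1245] 25.25 74.60499831399589 0.0 [-0.4 -0.5 -0.2]
```

View pics/w11.png

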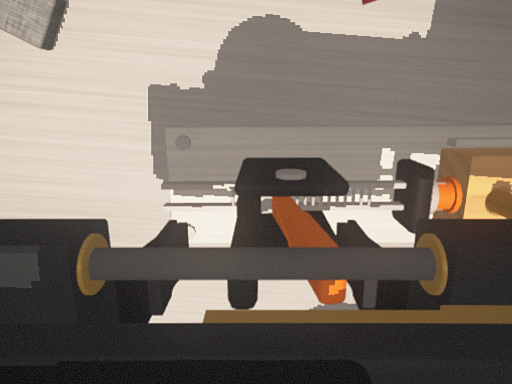

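The pumps moved the bar about 12 mm each, so it is now at about 35 mm with the nose (445,195) just short of the block. Trigger, post and fingers straddle correctly. The last squeeze goes in small steps.

Emit:
play_rows(commands="0 0 0 0 0 0;0 0 0 0 0 0;0 0 0 0 0 0;0 0 0 0 0 0;0 0 0 0 0 0;0 0 0 0 0 0;0 0 0 0 0 0;0 0 0 0 0 0;0 0 0 0 0 0", grip=45)

```text
time_s: 26.2
tcp_pos: [0.5924, -0.1564, 0.1256]
ee_rot: [[-0.997, -0.074, 0.001], [-0.074, 0.997, 0.002], [-0.001, 0.002, -1.0]]
wrist_force: [-2.1, 8.8, 6.9]
gripper_width: 0.518
gripper_force: 4.2
```

```bash
python3 bar.py w12
```

```text
nose 453 cx [-13.7 -11.   -4.9  -1.2  18.4]
jawtop 149 cx [-36.4 -35.7 -32.5 -26.5 -25.1]
blocktop 3099 cx [-1.8  0.2 13.4 28.8 36.5]
pins z [np.float64(0.08054627436702602), None]
[ 0.5924 -0.1564  0.1256] 26.2 45.07191776766051 4.23548928954915 [-2.1  8.8  6.9]
```

Emit:
play_rows(commands="0 0 0 0 0 0;0 0 0 0 0 0;0 0 0 0 0 0;0 0 0 0 0 0", grip=41)

```text
time_s: 26.65
tcp_pos: [0.5924, -0.1562, 0.1257]
ee_rot: [[-0.997, -0.074, 0.001], [-0.074, 0.997, 0.002], [-0.001, 0.002, -1.0]]
wrist_force: [-2.6, 8.7, 7.3]
gripper_width: 0.476
gripper_force: 4.8
```

```bash
python3 bar.py w13
```

```text
nose 462 cx [-12.5 -10.1  -3.8  -0.2  17.8]
jawtop 157 cx [-35.3 -34.4 -31.6 -25.1 -23.6]
blocktop 3229 cx [-0.6  1.6 14.7 29.4 36.6]
pins z [None, None]
[ 0.5924 -0.1562  0.1257] 26.65 41.40790588018205 4.7513653873465955 [-2.6  8.7  7.3]
```

Emit:
play_rows(commands="0 0 0 0 0 0;0 0 0 0 0 0;0 0 0 0 0 0;0 0 0 0 0 0", grip=37)

```text
time_s: 27.1
tcp_pos: [0.5923, -0.1548, 0.1257]
ee_rot: [[-0.997, -0.074, 0.001], [-0.074, 0.997, 0.004], [-0.001, 0.004, -1.0]]
wrist_force: [-3.3, 13.9, 8.8]
gripper_width: 0.426
gripper_force: 7.1
```

```bash
python3 bar.py w14
```

```text
nose 471 cx [-12.2  -9.3  -3.    0.7  18.6]
jawtop 154 cx [-34.6 -33.9 -31.1 -24.2 -23.1]
blocktop 3467 cx [ 0.1  2.5 15.7 30.9 38.5]
pins z [np.float64(0.08089649935260686), None]
[ 0.5923 -0.1548  0.1257] 27.1 37.027755610879616 7.122102348657791 [-3.3 13.9  8.8]
```

Emit:
play_rows(commands="0 0 0 0 0 0;0 0 0 0 0 0;0 0 0 0 0 0;0 0 0 0 0 0", grip=34)

```text
time_s: 27.55
tcp_pos: [0.5924, -0.1554, 0.1258]
ee_rot: [[-0.997, -0.074, 0.001], [-0.074, 0.997, 0.004], [-0.001, 0.004, -1.0]]
wrist_force: [-3.3, 11.1, 8.0]
gripper_width: 0.394
gripper_force: 13.9
```

```bash
python3 bar.py w15
python3 - <<'E'
import cv2,numpy as np
o=[]
for n in("w11","w13","w14","w15"):
    im=cv2.imread(f"pics/{n}.png"); o.append(cv2.resize(im[140:240,380:512],None,fx=2.9,fy=2.9,interpolation=cv2.INTER_CUBIC))
cv2.imwrite("pics/cmp.png",np.vstack([np.hstack(o[:2]),np.hstack(o[2:])]))
E
```

```text
nose 430 cx [-10.2  -7.5  -2.2   1.2  18.4]
jawtop 163 cx [-32.6 -31.8 -28.9 -21.9 -21. ]
blocktop 3510 cx [ 0.8  3.1 15.7 30.2 37.7]
pins z [None, None]
[ 0.5924 -0.1554  0.1258] 27.55 34.31067532428752 13.897774549566293 [-3.3 11.1  8. ]
```

View pics/cmp.png

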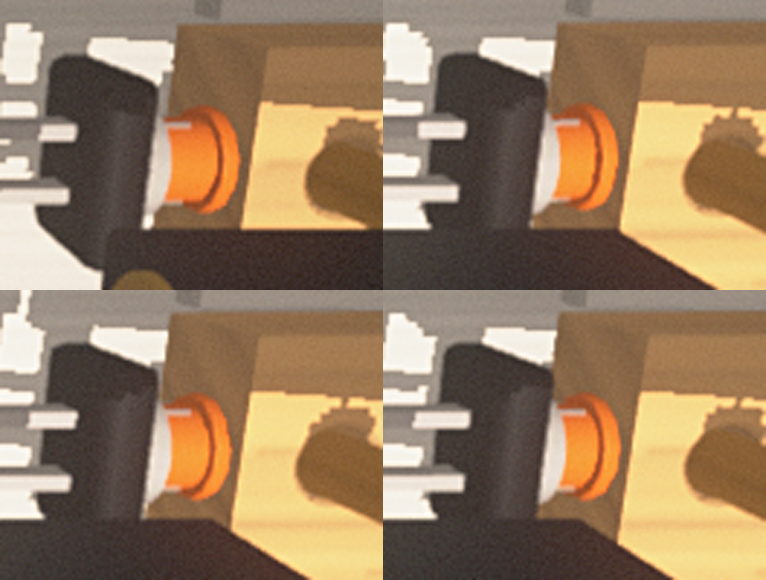

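The rod visible between collar and disc has got shorter: crop w11 is free and w15 partly pressed. I measure that numerically.

```bash
cat > rod.py <<'E'
import cv2,numpy as np,sys
for n in sys.argv[1:]:
    im=cv2.imread(f"pics/{n}.png"); h=cv2.cvtColor(im,cv2.COLOR_BGR2HSV); m=(h[...,1]>165)&(h[...,0]<13)&(h[...,2]>110); m[:,:425]=0; m[:140]=0; m[240:]=0
    ys,xs=np.nonzero(m); c=(ys.min()+ys.max())/2
    w=[(np.nonzero(m[y])[0].min(),np.nonzero(m[y])[0].max()) for y in range(int(c)-5,int(c)+6)]
    w=np.array(w); print(n,"rows",ys.min(),ys.max(),"med L,R",np.median(w,0),"width",np.mean(w[:,1]-w[:,0]+1).round(2))
E
python3 rod.py w9 w11 w10 w8 w12 w13 w14 w15
```

```text
w9 rows 178 213 med L,R [438. 446.] width 9.0
w11 rows 177 213 med L,R [455. 461.] width 11.55
w10 rows 176 212 med L,R [452. 459.] width 6.45
w8 rows 176 212 med L,R [436. 443.] width 7.09
w12 rows 176 212 med L,R [452. 459.] width 7.45
w13 rows 176 212 med L,R [453. 460.] width 8.45
w14 rows 176 212 med L,R [452. 459.] width 9.18
w15 rows 176 212 med L,R [454. 461.] width 7.0
```

Run:
```python
import cv2,numpy as np
for n in("w8","w11","w10","w12","w13","w14","w15"):
    h=cv2.cvtColor(cv2.imread(f"pics/{n}.png"),cv2.COLOR_BGR2HSV).astype(int)
    x0=410 if n=="w8" else 428
    p=h[190:198,x0:x0+40]; print(n,x0,"S",np.median(p[...,1],0).astype(int).tolist()); print("   H",np.median(p[...,0],0).astype(int).tolist())
```

```text
w8 410 S [65, 53, 41, 28, 25, 26, 27, 23, 22, 73, 179, 194, 190, 191, 189, 190, 191, 189, 189, 188, 190, 191, 190, 191, 192, 192, 196, 189, 194, 183, 189, 191, 193, 189, 131, 118, 125, 121, 124, 127]
   H [7, 10, 11, 16, 16, 16, 15, 16, 15, 11, 15, 16, 15, 15, 15, 15, 15, 15, 15, 15, 15, 15, 16, 15, 16, 14, 10, 9, 12, 16, 16, 16, 14, 11, 11, 14, 13, 14, 14, 14]
w11 428 S [61, 63, 61, 52, 39, 38, 35, 35, 34, 30, 61, 168, 202, 197, 198, 198, 198, 198, 198, 199, 199, 197, 200, 201, 199, 200, 199, 193, 195, 195, 194, 198, 201, 202, 175, 120, 124, 126, 136, 124]
   H [7, 6, 6, 11, 11, 14, 15, 14, 15, 14, 10, 13, 14, 14, 14, 14, 14, 14, 14, 14, 14, 14, 14, 13, 14, 14, 13, 9, 10, 13, 14, 14, 14, 13, 11, 14, 14, 14, 14, 19]
w10 428 S [60, 41, 29, 31, 29, 27, 27, 45, 124, 193, 196, 194, 192, 193, 194, 196, 195, 193, 194, 194, 197, 193, 194, 197, 192, 192, 193, 188, 193, 196, 199, 187, 126, 125, 131, 135, 115, 109, 108, 109]
   H [9, 12, 16, 16, 16, 15, 15, 14, 14, 15, 15, 15, 15, 15, 15, 15, 15, 15, 15, 15, 15, 15, 15, 14, 9, 10, 12, 16, 16, 15, 14, 10, 12, 14, 14, 14, 21, 23, 23, 23]
w12 428
[... 731 characters left out ...]
, 67, 52, 41, 30, 28, 29, 29, 24, 53, 157, 201, 196, 196, 194, 196, 195, 193, 196, 196, 195, 194, 201, 198, 190, 193, 192, 194, 197, 199, 182, 124, 124, 128, 138, 117, 110, 108, 112]
   H [8, 9, 6, 11, 12, 16, 15, 15, 17, 17, 12, 14, 15, 15, 15, 15, 15, 15, 15, 15, 15, 15, 15, 14, 9, 10, 12, 16, 16, 15, 14, 11, 13, 15, 13, 14, 21, 23, 22, 22]
w15 428 S [56, 54, 62, 56, 64, 70, 69, 48, 41, 31, 27, 29, 27, 23, 47, 159, 201, 195, 196, 195, 193, 195, 193, 194, 196, 196, 200, 194, 194, 187, 194, 198, 197, 183, 129, 125, 127, 137, 119, 109]
   H [9, 8, 9, 7, 11, 7, 8, 11, 12, 15, 16, 16, 16, 17, 11, 14, 15, 15, 15, 15, 15, 15, 15, 15, 15, 14, 10, 10, 12, 16, 16, 16, 15, 11, 13, 15, 14, 14, 20, 23]
```

Emit:
play_rows(commands="0 0 0 0 0 0;0 0 0 0 0 0;0 0 0 0 0 0;0 0 0 0 0 0;0 0 0 0 0 0", grip=32.3)

```text
time_s: 28.1
tcp_pos: [0.5924, -0.1562, 0.1258]
ee_rot: [[-0.997, -0.074, 0.001], [-0.074, 0.997, 0.003], [-0.001, 0.003, -1.0]]
wrist_force: [-1.6, 9.0, 7.0]
gripper_width: 0.374
gripper_force: 19.1
```

```bash
python3 bar.py w16;cat > rod.py <<'E'
import cv2,numpy as np,sys
for n in sys.argv[1:]:
    h=cv2.cvtColor(cv2.imread(f"pics/{n}.png"),cv2.COLOR_BGR2HSV).astype(int)
    S=np.median(h[190:198,:,1],0); x=np.arange(425,480); m=S[425:480]>152; L=x[m].min(); q=L
    while S[q]>152:q+=1
    f=lambda i:(152-S[i])/(S[i+1]-S[i])+i
    print(n,round(f(L-1),2),round(f(q-1),2),"w",round(f(q-1)-f(L-1),2))
E
python3 rod.py w10 w11 w12 w13 w14 w15 w16
```

```text
nose 393 cx [-8.3 -6.2 -2.1  1.4 20.6]
jawtop 196 cx [-31.  -30.3 -27.5 -20.1 -19.1]
blocktop 3498 cx [ 0.9  2.9 15.1 29.3 36.7]
pins z [None, None]
[ 0.5924 -0.1562  0.1258] 28.1 32.512859215120805 19.06993541662814 [-1.6  9.   7. ]
w10 436.41 459.58 w 23.17
w11 438.85 462.42 w 23.57
w12 439.76 459.57 w 19.81
w13 440.82 460.87 w 20.05
w14 438.95 459.52 w 20.57
w15 442.94 461.58 w 18.64
w16 446.62 462.79 w 16.17
```

Emit:
play_rows(commands="0 0 0 0 0 0;0 0 0 0 0 0;0 0 0 0 0 0;0 0 0 0 0 0;0 0 0 0 0 0;0 0 0 0 0 0")

```text
time_s: 28.75
tcp_pos: [0.5924, -0.1562, 0.1258]
ee_rot: [[-0.997, -0.074, 0.001], [-0.074, 0.997, 0.003], [-0.001, 0.003, -1.0]]
wrist_force: [-3.3, 8.1, 8.0]
gripper_width: 0.382
gripper_force: 19.1
```

```bash
python3 bar.py w17; python3 rod.py w17
python3 - <<'E'
from h import *
im,d=cams.capture("scene"); X=cloud("scene",d); z=X[...,2]
for c in((.576,.062),(.580,.0105)):
    k=(d>.3)&(np.hypot(X[...,0]-c[0],X[...,1]-c[1])<.018)&(z>.085)&(z<.12); print(k.sum(),X[k].mean(0).round(4),z[k].max())
u=proj("scene",[[.58,.03,.06]])[0].astype(int); cv2.imwrite("pics/fin.png",cv2.resize(im[u[1]-60:u[1]+50,u[0]-70:u[0]+70],None,fx=5,fy=5,interpolation=cv2.INTER_CUBIC))
E
```

```text
nose 398 cx [-8.3 -6.2 -2.1  1.5 20. ]
jawtop 197 cx [-31.2 -30.4 -27.9 -20.4 -19.2]
blocktop 3504 cx [ 0.9  2.9 15.  29.2 36.8]
pins z [None, None]
[ 0.5924 -0.1562  0.1258] 28.75 33.20782361270621 19.09253829246154 [-3.3  8.1  8. ]
w17 446.62 462.82 w 16.21
26 [0.5808 0.0639 0.0923] 0.09750198734357815
23 [0.5842 0.0128 0.0922] 0.09844216893460948
```

```bash
python3 -c "
from station import r
print(r.finish_job())"
```

```text
the job is handed in; nothing more can be done
None
```

The job is handed in, but the station returned no verdict: by my measurements both pins are down in their bores, the block is against the fixed jaw, and the trigger is still held squeezed with the nose about 5.5–7 mm in; I viewed 12 pictures, two over your limit of 10.

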